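# Put the craft paints in their drip dishes

## Task

Get the craft table ready for painting: stand each of the four small paint bottles upright in the drip dish of its own colour. Keep the bottles upright on the way and set them down rather than dropping them, and leave the wide red paint jar and the candle glass where they are.

Things in the scene. Friction and masses are not known exactly. Their poses are not given: they have to be found in the camera images.
- red_bottle: small red craft-paint bottle, closed: a plain upright cylinder 36 mm in diameter and 100 mm tall, red body with a paper label round it and a red cap as wide as the body; about 80 g, loose. Origin at the centre of its underside, z up along the bottle.
- yellow_bottle: small yellow craft-paint bottle, closed: a plain upright cylinder 36 mm in diameter and 100 mm tall, yellow body with a paper label round it and a yellow cap as wide as the body; about 80 g, loose. Origin at the centre of its underside, z up along the bottle.
- blue_bottle: small blue craft-paint bottle, closed: a plain upright cylinder 36 mm in diameter and 100 mm tall, blue body with a paper label round it and a blue cap as wide as the body; about 80 g, loose. Origin at the centre of its underside, z up along the bottle.
- green_bottle: small green craft-paint bottle, closed: a plain upright cylinder 36 mm in diameter and 100 mm tall, green body with a paper label round it and a green cap as wide as the body; about 80 g, loose. Origin at the centre of its underside, z up along the bottle.
- red_dish: shallow round red drip dish, fixed to the table: 64 mm outside and 58 mm inside diameter, rim 10 mm high, flat floor 4 mm above the table, empty at the start. Origin at the centre of its underside, z up.
- yellow_dish: shallow round yellow drip dish, fixed to the table: 64 mm outside and 58 mm inside diameter, rim 10 mm high, flat floor 4 mm above the table, empty at the start. Origin at the centre of its underside, z up.
- blue_dish: shallow round blue drip dish, fixed to the table: 64 mm outside and 58 mm inside diameter, rim 10 mm high, flat floor 4 mm above the table, empty at the start. Origin at the centre of its underside, z up.
- green_dish: shallow round green drip dish, fixed to the table: 64 mm outside and 58 mm inside diameter, rim 10 mm high, flat floor 4 mm above the table, empty at the start. Origin at the centre of its underside, z up.
- jar: bystander: wide closed paint jar, red with a red lid and a paper label, 64 mm in diameter, 80 mm tall, about 350 g, loose; it is not one of the small bottles. Origin at the centre of its underside.
- candle_glass: bystander: clear open glass with a white electric tea light inside, 72 mm across the mouth, 60 mm at the foot, 85 mm tall, about 250 g, loose. Origin at the centre of its underside.

How it is judged:
By the outcome, as a careful person would: the job done as asked, in the order asked, and still so for the second after the job is handed in, with the robot touching nothing.
It also fails if it takes over 120 s, if anything falls off the work surface, if the arm or the gripper's body presses on something with over 40 N, if the wrist force passes 120 N, or if a joint passes its speed limit or range.

## Robot

A 6-joint arm with a two-finger parallel gripper is mounted at the origin on the work surface. World frame = base frame: x ahead of the robot, y to its left, z up, the work surface at z = 0. Lengths are in m, angles in rad, forces in N, time in s.
With the tool pointing down it reaches from about 0.275 to 0.975 m from the base axis. Payload 8.4 kg.
Tool frame: the origin (TCP) lies on the centre line of the jaws, within the pads' length; the fingertips stand ahead of it and the grasp point (between the pads) lies 2 mm behind it (tip_extent is the z of the fingertips in the tool frame, in m); z points along the fingers, y is the line along which they close (so a half turn about z gives the same grasp; the last joint's range is limited). The gripper opens to 92 mm and grips with 3 to 60 N. Pads are 20 mm wide; open, the fingers measure 128 mm over their backs; the gripper's body (75 mm by 189 mm) begins 69 mm behind the grasp point.
Start: joints at [1.285, 0.353, 1.633, -0, 1.155, -0.002], TCP at [0.175, 0.6, 0.232] pointing down, gripper open.
Joint ranges: [-2.63, 2.63], [-0.92, 2.1], [0.06, 2.66], [-1.3, 4.44], [0, 2.69], [-3.02, 3.02]. Speed limits (rad/s): [2.22, 2.22, 2.79, 3.14, 3.14, 3.14].

## Interface

Orientations are given as [roll, pitch, yaw] about the fixed x, y, z axes, in that order (R = Rz(yaw) Ry(pitch) Rx(roll)).
In Python, from station import observe, grab_frame, finish_job, tip_extent gives the robot as it stands.
- The arm moves only by the tool jog_arm, never from a script. Its argument "targets" is a list that holds one entry, the list of rows, each a list of 7 numbers: the shift along the world's x, y, z in m, then the turn, a rotation vector about the world's x, y, z in rad, then the opening, from 0 (shut) to 1 (fully open). A call has exactly 10 rows; each row is the pose to reach, as a shift and turn from the pose commanded when the call began; what a row does not reach only later rows make up. A row lasts 1/8 s, in which the tool goes at most 62.5 mm and 10.7 degrees, less where a joint would pass 70% of its speed; a pose out of reach is approached as far as the arm can. A call with a gripper value outside its range is refused whole. The fingers move at their own pace and stop on an object; "squeeze" is the grip in N (left out, the last holds). Time passes only in rows, so rows that repeat a pose let the fingers close, or fill a call up. It gives the time, the measured TCP pose, the force, the opening and the grip force at its end, in the units of the state.
- observe(): the state, without advancing time (a new reading comes with each control period).
- grab_frame(name): name is "side" or "top"; returns a dict with "color" (400x640x3 uint8, red, green, blue), "fx", "fy", "cx", "cy" (pixels), "k1" (the pictures are not rectified: a ray, as slopes to the right and down, at radius r is drawn at 1 + k1 r^2 times it, then the intrinsics apply), "R" (3x3) and "t" (3): a world point X has camera coordinates R X + t. Camera axes: x right, y down, z forward; pixel columns grow to the right and rows downward; lengths in m; the calibration is good to about 2 mm. A picture is of the moment at which its call begins. There is no depth.
- finish_job(): hands the job in; it is judged then, once.
The state is a dict: "time_s": time; "joints": joint angles; "qvel": joint speeds; "tau": joint torques, N m; "tool_pos": TCP position; "eef_rot": TCP orientation; "wrist_force": force on the tool from outside, world axes, zero at the start; "wrist_torque": the same for the moment, N m; "width": finger opening in m; "gripper_force": force on a finger pad.
Only numpy, scipy, OpenCV 4.12 (cv2) and the standard library are available. Lean on these libraries where they do the work, as an engineer would, in place of code of your own. Each camera call takes 0.05 s, during which the arm holds its last target. There are 200 camera calls.

## Working session

There is one attempt and no reset: what is moved stays moved. The work goes in short steps, Python scripts to look and compute and a tool call to move; the robot and the scene stay as the last step left them, time stands still between calls to the robot, and variables do not carry over. Pictures are saved under pics/ and viewed, at most 14 in all, crops included, and the job is handed in when it is done.

Besides the shell and the picture viewer there is one more tool, called after "Call:" by a JSON object that holds its "api" and its "payload". jog_arm: Moves the arm, as the interface text tells. Its arguments: {"type":"object","properties":{"targets":{"type":"array"},"squeeze":{"type":"number"}},"required":["targets"]}

```bash
mkdir -p pics; ls
python3 - <<'E'
from station import observe, grab_frame, tip_extent
import cv2, pickle
print(tip_extent, observe())
fs={}
for n in ("top","side"):
    f=grab_frame(n); fs[n]=f
    cv2.imwrite(f"pics/{n}0.png", f["color"][:,:,::-1])
    print(n,{k:v for k,v in f.items() if k!="color"})
pickle.dump(fs,open("f0.pkl","wb"))
E
```

```text
pics
0.017 {'time_s': 0.0, 'joints': array([ 1.28460275e+00,  3.53646498e-01,  1.63413540e+00,  5.72426305e-06,
        1.15519146e+00, -2.40787416e-03]), 'qvel': array([ 0.00034571, -0.00033982,  0.00273093,  0.00026386,  0.00241231,
        0.00130851]), 'tau': array([-2.76699857e-04, -5.93829775e+01, -3.34239042e+01,  6.99088094e-02,
        2.27661536e-02, -1.07450555e-04]), 'tool_pos': array([0.17486429, 0.59954636, 0.23086417]), 'eef_rot': array([-3.14021197e+00, -8.55830670e-06,  2.85780463e+00]), 'wrist_force': array([0.02887791, 0.29209563, 0.17717527]), 'wrist_torque': array([-0.02406404,  0.0052885 ,  0.00366589]), 'gripper_force': 0.0, 'width': 0.0917212512120184}
top {'fx': 505.938169081587, 'fy': 505.938169081587, 'cx': 314.18533786912025, 'cy': 201.3001924709185, 'k1': -0.0871750376080325, 'R': array([[-2.58641893e-02, -9.99665101e-01,  8.54636845e-04],
       [-9.81958811e-01,  2.52458627e-02, -1.87402082e-01],
       [ 1.87317746e-01, -5.68622112e-03, -9.82282917e-01]]), 't': array([0.02634838, 0.52248615, 1.24477393])}
side {'fx': 488.05734602650483, 'fy': 488.05734602650483, 'cx': 317.3224669107565, 'cy': 198.08414107451745, 'k1': -0.09744194524608686, 'R': array([[-0.99850002, -0.0545414 ,  0.00478999],
       [-0.03197994,  0.50997059, -0.85959716],
       [ 0.04444088, -0.85846097, -0.51094988]]), 't': array([0.52138796, 0.05303413, 1.12350981])}
```

View pics/top0.png

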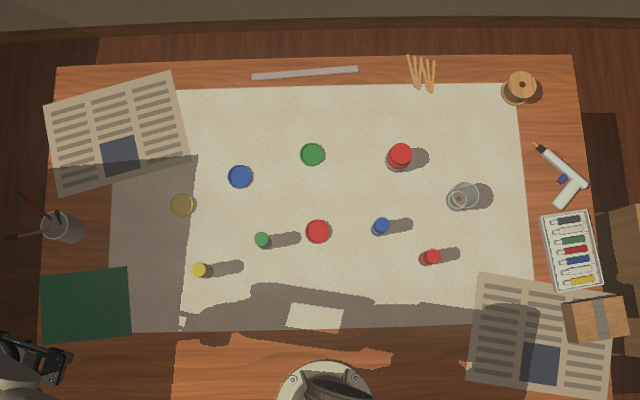

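View pics/side0.png

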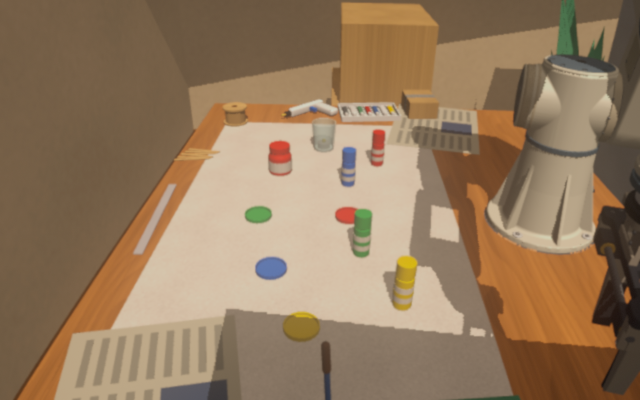

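The top view shows the caps at about yellow (199,269), green (262,240), blue (382,226) and red (432,257). The dishes are at yellow (181,205), blue (240,177), green (312,154) and red (318,231), the jar at (400,155) and the glass at (463,195). The side view agrees, with all four bottles standing.

```bash
cat > h.py <<'E'
import numpy as np, cv2
def ray(f,uv,z):
    K=np.array([[f["fx"],0,f["cx"]],[0,f["fy"],f["cy"]],[0,0,1]])
    n=cv2.undistortPoints(np.array(uv,float).reshape(-1,1,2),K,np.array([f["k1"],0,0,0])).reshape(-1,2)
    d=np.c_[n,np.ones(len(n))]@f["R"]; C=-f["R"].T@f["t"]
    return (C+d*((z-C[2])/d[:,2])[:,None])[:,:2], C
HUE={"red":(172,8),"yellow":(20,35),"green":(45,85),"blue":(100,128)}
def comps(f,col,amin=40,smin=110):
    h,s,v=cv2.split(cv2.cvtColor(f["color"],cv2.COLOR_RGB2HSV))
    a,b=HUE[col]; m=((h>=a)&(h<=b)) if a<b else ((h>=a)|(h<=b))
    m=(m&(s>smin)&(v>60)).astype(np.uint8)
    n,l,st,c=cv2.connectedComponentsWithStats(m)
    return [(np.argwhere(l==i)[:,::-1],st[i,4],c[i]) for i in range(1,n) if st[i,4]>amin]
def disc(f,px,z,r):
    "disc at height z whose far edge is the far edge of the blob"
    P,C=ray(f,px,z); m=P.mean(0); u=m-C[:2]; u/=np.linalg.norm(u); t=np.array([-u[1],u[0]])
    a=np.percentile(P@u,99.5); b=P@t
    return u*(a-r)+t*(b.min()+b.max())/2, np.ptp(P@u), np.ptp(b)
E
python3 - <<'E'
import pickle; from h import *
fs=pickle.load(open("f0.pkl","rb")); np.set_printoptions(precision=4,suppress=True)
for n in("top","side"):
  f=fs[n]; print(n, "cam",ray(f,[[0,0]],0)[1])
  for c in HUE:
    for px,a,ce in comps(f,c):
        if 60<ce[1]<340 and 100<ce[0]<500: print(c,a,ce.round(1),"bottle",*disc(f,px,.1,.018),"| dish",ray(f,[ce],.01)[0][0])
f=fs["top"]; print("jar top",disc(f,comps(f,"red")[0][0],.08,.032)[0], "glass",ray(f,[[466,195]],.085)[0],ray(f,[[457,200]],0.0)[0])
E
```

```text
top cam [0.2806 0.0202 1.3206]
red 496 [399.3 155.4] bottle [ 0.6379 -0.2123] 0.06931318008945098 0.05745145737759999 | dish [ 0.6504 -0.2197]
red 460 [317.  231.1] bottle [0.4489 0.0075] 0.05692771177426853 0.05858631767788334 | dish [0.4511 0.0074]
red 239 [430.7 256.6] bottle [ 0.371  -0.2702] 0.05367552076867216 0.0348243965919704 | dish [ 0.3764 -0.2862]
yellow 386 [181.2 204.1] bottle [0.5202 0.349 ] 0.057380468767808335 0.05579899290665227 | dish [0.532  0.3651]
yellow 165 [198.5 269.4] bottle [0.353  0.2945] 0.03390553593634732 0.032932403832595325 | dish [0.3589 0.3164]
blue 339 [240.5 176.2] bottle [0.5893 0.1996] 0.0548044969386865 0.05137090591182243 | dish [0.6038 0.2075]
blue 145 [381.7 224.1] bottle [ 0.4506 -0.1484] 0.03190934498346326 0.031268846272500095 | dish [ 0.4652 -0.1626]
side cam [0.4724 0.9659 0.6171]
red 229 [378.3 139. ] bottle [ 0.3709 -0.2649] 0.13184097193723018 0.030770913099805064 | dish [ 0.3576 -0.4207]
red 442 [279.3 152. ] bottle [ 0.6296 -0.168 ] 0.1285730039333384 0.05160040879410732 | dish [ 0.6494 -0.3083]
red 50 [376.7 162.8] bottle [ 0.3871
[... 442 characters left out ...]
694 0.3934] 0.01912674226889044 0.028553770915012378 | dish [0.3497 0.2852]
yellow 107 [401.6 305.8] bottle [0.3738 0.4171] 0.020421151286558192 0.026513585266578765 | dish [0.3543 0.3127]
yellow 861 [300.9 325.8] bottle [0.5224 0.4477] 0.058223506708403316 0.05211942888803278 | dish [0.5299 0.3714]
green 244 [257.6 214. ] bottle [0.6323 0.1603] 0.04607364065277407 0.0454585215457769 | dish [0.6588 0.0261]
green 133 [363.5 215.1] bottle [0.4245 0.1552] 0.0579287594395774 0.02812681173922099 | dish [0.4148 0.0158]
blue 170 [270.  268.5] bottle [0.5841 0.3295] 0.038264913500263065 0.03668634048234676 | dish [0.6031 0.2216]
jar top [ 0.6323 -0.2086] glass [[ 0.5225 -0.3687]] [[ 0.5261 -0.3699]]
```

Run:
```python
import pickle; from h import *
fs=pickle.load(open("f0.pkl","rb")); np.set_printoptions(precision=4,suppress=True)
HUE["green"]=(45,95);HUE["yellow"]=(20,35)
for n in("top","side"):
  f=fs[n]
  for c in HUE:
    for px,a,ce in comps(f,c,60,{"yellow":105,"green":70,"blue":80,"red":100}[c]):
        if 60<ce[1]<340 and 100<ce[0]<500:
          o=disc(f,px,.1,.018); o=disc(f,px,.1,min(.018,o[2]/2))
          P,_=ray(f,px,.01)
          print(n,c,a,ce.round(1),"bottle",o[0],"w",round(o[2],4),"| dish",(P.min(0)+P.max(0))/2)
```

```text
top red 505 [399.3 155.5] bottle [ 0.6379 -0.2122] w 0.0582 | dish [ 0.6503 -0.2203]
top red 466 [317.  231.2] bottle [0.4489 0.0075] w 0.0586 | dish [0.4503 0.0073]
top red 249 [430.4 256.9] bottle [ 0.3712 -0.2708] w 0.0348 | dish [ 0.3768 -0.283 ]
top yellow 412 [181.3 204.3] bottle [0.52   0.3491] w 0.0564 | dish [0.5311 0.3644]
top yellow 166 [198.5 269.5] bottle [0.3533 0.296 ] w 0.0329 | dish [0.3587 0.3164]
top green 421 [311.2 153.7] bottle [0.6448 0.0167] w 0.0577 | dish [0.6603 0.0166]
top green 158 [260.7 238.6] bottle [0.4251 0.1448] w 0.0327 | dish [0.4355 0.1549]
top blue 384 [239.7 176.1] bottle [0.5907 0.2033] w 0.0569 | dish [0.6045 0.2114]
top blue 172 [381.1 224.6] bottle [ 0.4529 -0.1509] w 0.0314 | dish [ 0.4631 -0.1607]
side red 233 [378.3 139. ] bottle [ 0.3708 -0.2678] w 0.031 | dish [ 0.3563 -0.4239]
side red 450 [279.3 152.1] bottle [ 0.6296 -0.168 ] w 0.0516 | dish [ 0.65   -0.3117]
side red 286 [345.3 214.7] bottle [0.4597 0.1456] w 0.0395 | dish [0.4574 0.0165]
side yellow 622 [405.9 271.8] bottle [0.3528 0.3005] w 0.0348 | dish [0.3356 0.216 ]
side yellow 87 [402.8 295.6] bottle [0.3687 0.3898] w 0.0286 | dish [0.3485 0.2841]
side yellow 111 [401.7 305.8] bottle [0.3725 0.4129] w 0.0277 | dish [0.3529 0.3121]
side yellow 866 [300.9 325.7] bottle [0.5224 0.4472] w 0.0521 | dish [0.53   0.3697]
side green 320 [257.8 214. ] bottle [0.6329 0.1566] w 0.0495 | dish [0.6589 0.0256]
side green 369 [363.  222.1] bottle [0.4232 0.149 ] w 0.03 | dish [0.4161 0.0443]
side blue 172 [349.2 156.9] bottle [ 0.4526 -0.1407] w 0.0275 | dish [ 0.4491 -0.2873]
side blue 470 [270.5 267.7] bottle [0.5846 0.3212] w 0.0487 | dish [0.6022 0.219 ]
```

Call:
{"api": "jog_arm", "payload": {"targets": [[[0.02,-0.035,0,0,0,0,1],[0.05,-0.085,-0.01,0,0,0,1],[0.08,-0.135,-0.02,0,0,0,1],[0.11,-0.187,-0.04,0,0,0,1],[0.14,-0.238,-0.06,0,0,0,1],[0.165,-0.28,-0.08,0,0,0,1],[0.178,-0.303,-0.1,0,0,0,1],[0.178,-0.303,-0.1,0,0,0,1],[0.178,-0.303,-0.1,0,0,0,1],[0.178,-0.303,-0.1,0,0,0,1]]], "squeeze": 20}}

```text
time_s: 1.35
tool_pos: [0.353, 0.2982, 0.1323]
eef_rot: [3.14, 0.001, 2.859]
wrist_force: [0.1, 0.8, 0.3]
width: 0.0919
gripper_force: 0.0
```

Call:
{"api": "jog_arm", "payload": {"targets": [[[0,-0.001,-0.02,0,0,0,1],[0,-0.001,-0.045,0,0,0,1],[0,-0.001,-0.07,0,0,0,1],[0,-0.001,-0.087,0,0,0,1],[0,-0.001,-0.087,0,0,0,1],[0,-0.001,-0.087,0,0,0,0.7],[0,-0.001,-0.087,0,0,0,0.55],[0,-0.001,-0.087,0,0,0,0.45],[0,-0.001,-0.087,0,0,0,0.38],[0,-0.001,-0.087,0,0,0,0.3]]], "squeeze": 20}}

```text
time_s: 2.6
tool_pos: [0.3531, 0.296, 0.0447]
eef_rot: [3.141, 0.0, 2.858]
wrist_force: [-0.4, -0.4, 0.3]
width: 0.044
gripper_force: 0.0
```

Call:
{"api": "jog_arm", "payload": {"targets": [[[0,0,0,0,0,0,0.2],[0,0,0,0,0,0,0.1],[0,0,0,0,0,0,0.1],[0,0,0,0,0,0,0.1],[0,0,0,0,0,0,0.1],[0,0,0,0,0,0,0.1],[0,0,0.005,0,0,0,0.1],[0,0,0.015,0,0,0,0.1],[0,0,0.03,0,0,0,0.1],[0,0,0.03,0,0,0,0.1]]], "squeeze": 20}}

```text
time_s: 3.85
tool_pos: [0.3538, 0.2967, 0.0761]
eef_rot: [3.139, 0.002, 2.858]
wrist_force: [-0.1, -0.2, -1.6]
width: 0.0361
gripper_force: 20.0
```

```bash
cat > look.py <<'E'
import sys,cv2,numpy as np; from station import *
n,k=sys.argv[1],sys.argv[2]; x0,x1,y0,y1=map(int,sys.argv[3:7])
f=grab_frame(n); im=f["color"][y0:y1,x0:x1,::-1]; s=min(800/(x1-x0),600/(y1-y0))
cv2.imwrite(f"pics/{k}.png",cv2.resize(im,None,fx=s,fy=s,interpolation=cv2.INTER_CUBIC))
E
python3 look.py side y1 270 530 160 370
```

```text
(no output)
```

View pics/y1.png

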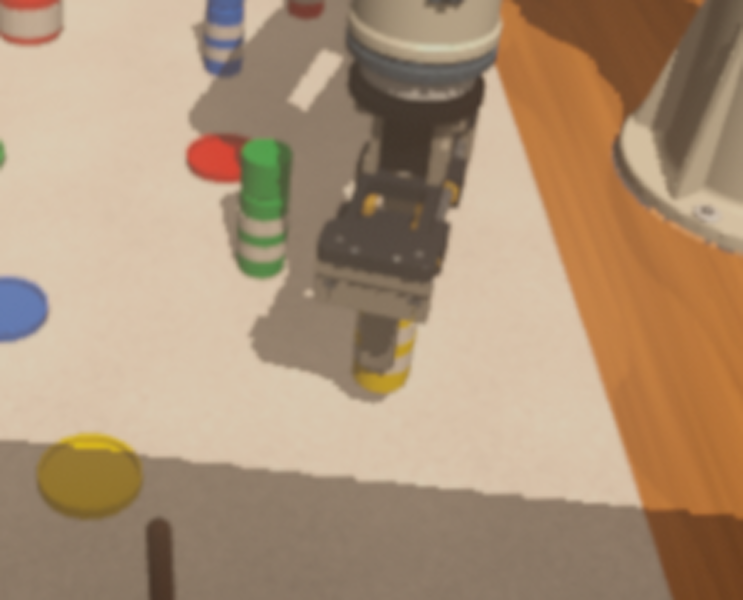

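The side view shows the yellow bottle held upright between the fingers, clear of the table, with the yellow dish at about (90,475) in the crop.

Call:
{"api": "jog_arm", "payload": {"targets": [[[0.02,0.008,0.005,0,0,0,0.1],[0.055,0.021,0.01,0,0,0,0.1],[0.095,0.037,0.01,0,0,0,0.1],[0.135,0.052,0.01,0,0,0,0.1],[0.163,0.063,0.01,0,0,0,0.1],[0.178,0.069,0.005,0,0,0,0.1],[0.178,0.069,-0.005,0,0,0,0.1],[0.178,0.069,-0.015,0,0,0,0.1],[0.178,0.069,-0.021,0,0,0,0.1],[0.178,0.069,-0.021,0,0,0,0.1]]]}}

```text
time_s: 5.15
tool_pos: [0.5301, 0.3646, 0.053]
eef_rot: [-3.141, -0.001, 2.858]
wrist_force: [0.7, -0.2, -0.6]
width: 0.0359
gripper_force: 20.0
```

```bash
python3 look.py side y2 220 420 220 370
```

```text
(no output)
```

View pics/y2.png

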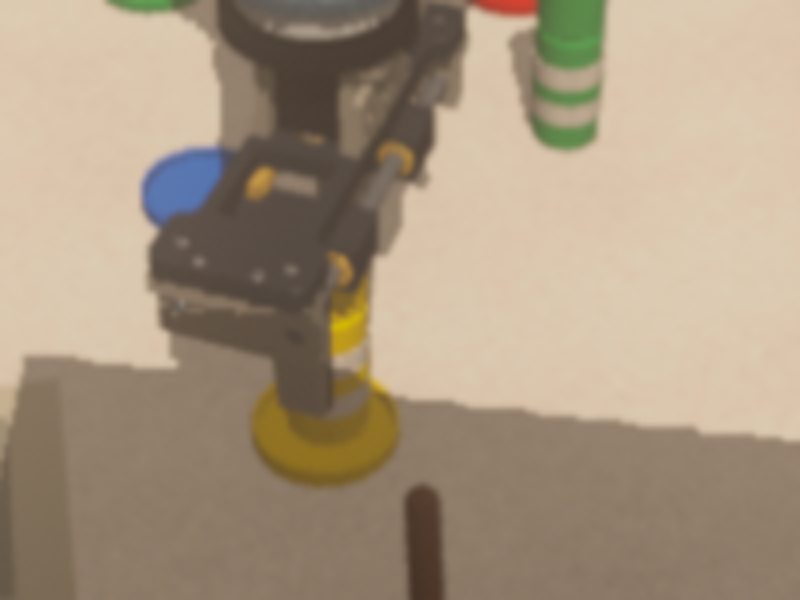

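The bottle stands over the dish at about (328,418) in the crop, with the dish centre at about (325,432). I'll nudge it slightly toward +y, lower and release.

Call:
{"api": "jog_arm", "payload": {"targets": [[[0,0.003,-0.001,0,0,0,0.1],[0,0.003,-0.003,0,0,0,0.1],[0,0.003,-0.0045,0,0,0,0.1],[0,0.003,-0.005,0,0,0,0.1],[0,0.003,-0.005,0,0,0,0.1],[0,0.003,-0.005,0,0,0,0.4],[0,0.003,-0.005,0,0,0,0.5],[0,0.003,-0.005,0,0,0,0.6],[0,0.003,-0.005,0,0,0,0.7],[0,0.003,-0.005,0,0,0,0.8]]]}}

```text
time_s: 6.45
tool_pos: [0.531, 0.368, 0.0486]
eef_rot: [-3.142, -0.0, 2.858]
wrist_force: [0.1, 0.2, 0.3]
width: 0.072
gripper_force: 0.0
```

Call:
{"api": "jog_arm", "payload": {"targets": [[[0,0,0.02,0,0,0,1],[0,0,0.05,0,0,0,1],[0,0,0.08,0,0,0,1],[-0.01,-0.02,0.088,0,0,0,1],[-0.03,-0.062,0.088,0,0,0,1],[-0.052,-0.108,0.088,0,0,0,1],[-0.074,-0.154,0.088,0,0,0,1],[-0.095,-0.197,0.088,0,0,0,1],[-0.1065,-0.221,0.088,0,0,0,1],[-0.1065,-0.221,0.088,0,0,0,1]]]}}

```text
time_s: 7.7
tool_pos: [0.4242, 0.146, 0.1378]
eef_rot: [3.141, 0.001, 2.856]
wrist_force: [-0.3, -0.5, 0.4]
width: 0.0917
gripper_force: 0.0
```

Call:
{"api": "jog_arm", "payload": {"targets": [[[0,0,0,0,0,0,1],[0,0,-0.02,0,0,0,1],[0,0,-0.045,0,0,0,1],[0,0,-0.07,0,0,0,1],[0,0,-0.087,0,0,0,1],[0,0,-0.092,0,0,0,0.7],[0,0,-0.092,0,0,0,0.4],[0,0,-0.092,0,0,0,0.1],[0,0,-0.092,0,0,0,0.1],[0,0,-0.092,0,0,0,0.1]]]}}

```text
time_s: 8.95
tool_pos: [0.4248, 0.1471, 0.045]
eef_rot: [3.141, 0.001, 2.858]
wrist_force: [-0.1, 0.4, -0.3]
width: 0.0439
gripper_force: 0.0
```

Call:
{"api": "jog_arm", "payload": {"targets": [[[0,0,0,0,0,0,0.1],[0,0,0,0,0,0,0.1],[0,0,0,0,0,0,0.1],[0,0,0,0,0,0,0.1],[0,0,0,0,0,0,0.1],[0,0,0,0,0,0,0.1],[0,0,0.005,0,0,0,0.1],[0,0,0.015,0,0,0,0.1],[0,0,0.03,0,0,0,0.1],[0,0,0.03,0,0,0,0.1]]]}}

```text
time_s: 10.2
tool_pos: [0.4255, 0.1474, 0.076]
eef_rot: [3.14, 0.002, 2.858]
wrist_force: [-0.5, -0.2, -1.3]
width: 0.0361
gripper_force: 20.0
```

```bash
python3 look.py side g1 220 460 130 350
```

```text
(no output)
```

View pics/g1.png

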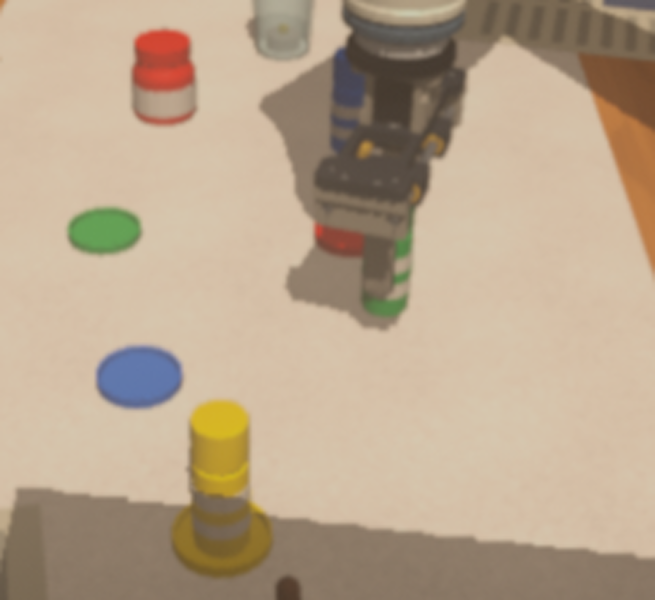

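The yellow bottle stands upright and centred in its dish at about (221,540), and the green one is held upright at (385,270).

Call:
{"api": "jog_arm", "payload": {"targets": [[[0.02,-0.011,0.005,0,0,0,0.1],[0.06,-0.032,0.01,0,0,0,0.1],[0.105,-0.057,0.01,0,0,0,0.1],[0.15,-0.081,0.01,0,0,0,0.1],[0.19,-0.103,0.01,0,0,0,0.1],[0.22,-0.119,0.01,0,0,0,0.1],[0.2355,-0.127,0.005,0,0,0,0.1],[0.2355,-0.127,-0.005,0,0,0,0.1],[0.2355,-0.127,-0.015,0,0,0,0.1],[0.2355,-0.127,-0.021,0,0,0,0.1]]]}}

```text
time_s: 11.5
tool_pos: [0.6584, 0.0206, 0.0524]
eef_rot: [-3.141, -0.002, 2.859]
wrist_force: [-0.2, -0.1, -1.0]
width: 0.0361
gripper_force: 20.0
```

```bash
python3 look.py side g2 180 340 120 240
```

```text
(no output)
```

View pics/g2.png

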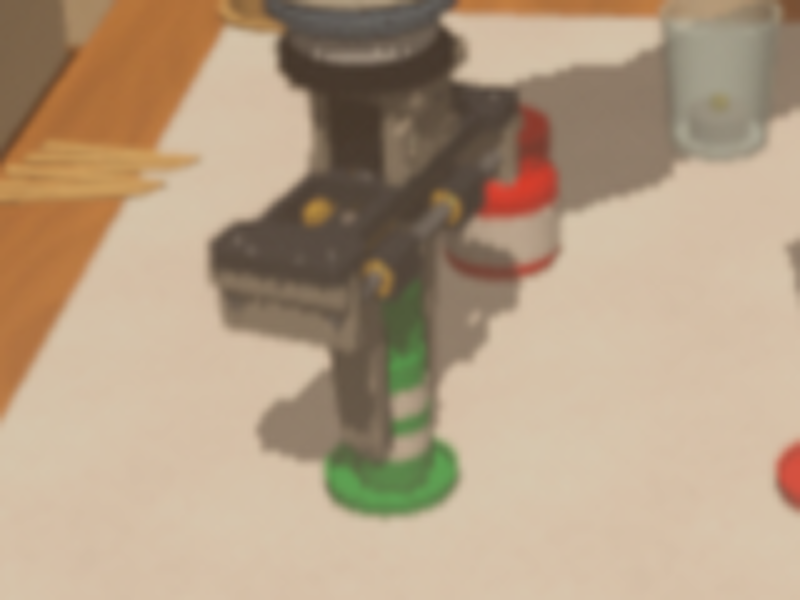

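The green bottle base at (395,470) sits over the dish centre at (392,475), so I'll lower it and release.

Call:
{"api": "jog_arm", "payload": {"targets": [[[0,0.001,0,0,0,0,0.1],[0,0.001,-0.002,0,0,0,0.1],[0,0.001,-0.0035,0,0,0,0.1],[0,0.001,-0.005,0,0,0,0.1],[0,0.001,-0.005,0,0,0,0.1],[0,0.001,-0.005,0,0,0,0.4],[0,0.001,-0.005,0,0,0,0.5],[0,0.001,-0.005,0,0,0,0.6],[0,0.001,-0.005,0,0,0,0.7],[0,0.001,-0.005,0,0,0,0.8]]]}}

```text
time_s: 12.8
tool_pos: [0.66, 0.021, 0.0486]
eef_rot: [-3.142, -0.0, 2.858]
wrist_force: [-0.1, 0.1, 0.4]
width: 0.0721
gripper_force: 0.0
```

Call:
{"api": "jog_arm", "payload": {"targets": [[[0,0,0.02,0,0,0,1],[0,0,0.05,0,0,0,1],[0,0,0.08,0,0,0,1],[-0.02,-0.016,0.088,0,0,0,1],[-0.055,-0.044,0.088,0,0,0,1],[-0.095,-0.077,0.088,0,0,0,1],[-0.135,-0.109,0.088,0,0,0,1],[-0.175,-0.142,0.088,0,0,0,1],[-0.2,-0.162,0.088,0,0,0,1],[-0.2075,-0.168,0.088,0,0,0,1]]]}}

```text
time_s: 14.05
tool_pos: [0.4517, -0.1479, 0.1378]
eef_rot: [-3.142, 0.001, 2.856]
wrist_force: [0.5, 0.5, 1.0]
width: 0.0918
gripper_force: 0.0
```

Call:
{"api": "jog_arm", "payload": {"targets": [[[0,0,0,0,0,0,1],[0,0,-0.02,0,0,0,1],[0,0,-0.045,0,0,0,1],[0,0,-0.07,0,0,0,1],[0,0,-0.087,0,0,0,1],[0,0,-0.092,0,0,0,0.7],[0,0,-0.092,0,0,0,0.4],[0,0,-0.092,0,0,0,0.1],[0,0,-0.092,0,0,0,0.1],[0,0,-0.092,0,0,0,0.1]]]}}

```text
time_s: 15.3
tool_pos: [0.4527, -0.1471, 0.045]
eef_rot: [-3.142, 0.001, 2.858]
wrist_force: [-0.3, 0.4, 0.1]
width: 0.0441
gripper_force: 0.1
```

Call:
{"api": "jog_arm", "payload": {"targets": [[[0,0,0,0,0,0,0.1],[0,0,0,0,0,0,0.1],[0,0,0,0,0,0,0.1],[0,0,0,0,0,0,0.1],[0,0,0,0,0,0,0.1],[0,0,0,0,0,0,0.1],[0,0,0.005,0,0,0,0.1],[0,0,0.015,0,0,0,0.1],[0,0,0.03,0,0,0,0.1],[0,0,0.03,0,0,0,0.1]]]}}

```text
time_s: 16.55
tool_pos: [0.4535, -0.1473, 0.0761]
eef_rot: [-3.142, 0.003, 2.858]
wrist_force: [0.3, 0.4, -1.5]
width: 0.0357
gripper_force: 20.0
```

```bash
python3 look.py side b1 220 460 100 280
```

```text
(no output)
```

View pics/b1.png

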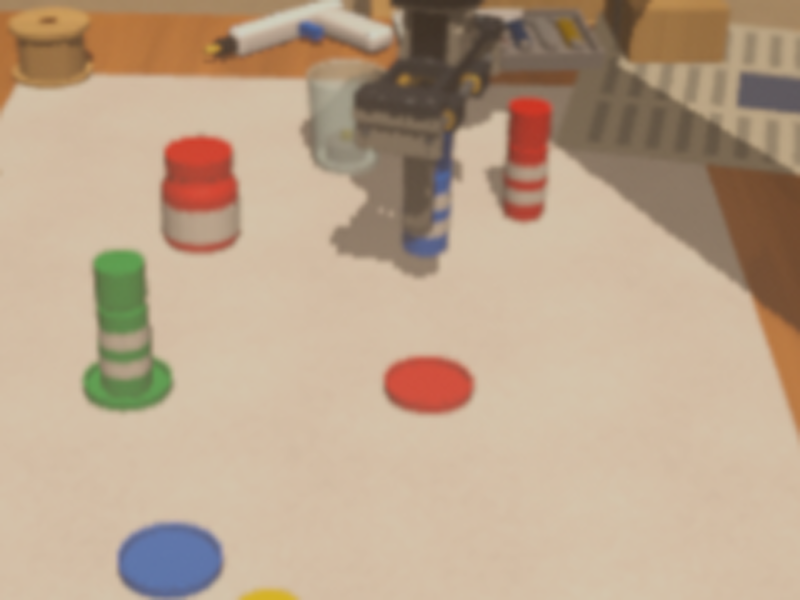

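The green bottle stands in its dish at (127,380) in the crop, and the blue one is held upright at (425,200). Jar and glass are unmoved.

Call:
{"api": "jog_arm", "payload": {"targets": [[[0.006,0.015,0.005,0,0,0,0.1],[0.021,0.05,0.01,0,0,0,0.1],[0.042,0.1,0.015,0,0,0,0.1],[0.063,0.15,0.015,0,0,0,0.1],[0.084,0.2,0.015,0,0,0,0.1],[0.105,0.25,0.015,0,0,0,0.1],[0.126,0.3,0.01,0,0,0,0.1],[0.143,0.341,0.005,0,0,0,0.1],[0.1515,0.3615,0,0,0,0,0.1],[0.1515,0.3615,-0.005,0,0,0,0.1]]]}}

```text
time_s: 17.85
tool_pos: [0.6037, 0.2159, 0.069]
eef_rot: [-3.141, -0.0, 2.86]
wrist_force: [0.5, -1.1, -1.7]
width: 0.0355
gripper_force: 20.0
```

Call:
{"api": "jog_arm", "payload": {"targets": [[[0,0,0,0,0,0,0.1],[0,0,-0.004,0,0,0,0.1],[0,0,-0.008,0,0,0,0.1],[0,0,-0.012,0,0,0,0.1],[0,0,-0.015,0,0,0,0.1],[0,0,-0.016,0,0,0,0.1],[0,0,-0.016,0,0,0,0.1],[0,0,-0.016,0,0,0,0.1],[0,0,-0.016,0,0,0,0.1],[0,0,-0.016,0,0,0,0.1]]]}}

```text
time_s: 19.1
tool_pos: [0.604, 0.2145, 0.0536]
eef_rot: [3.142, 0.0, 2.858]
wrist_force: [0.2, -0.0, -0.6]
width: 0.0358
gripper_force: 20.0
```

```bash
python3 look.py side b2 190 350 180 300
```

```text
(no output)
```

View pics/b2.png

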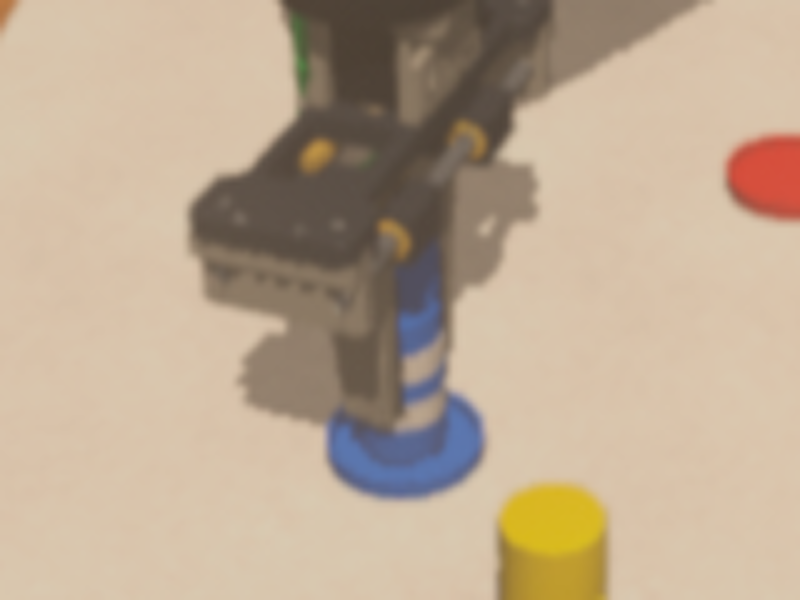

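The blue bottle base at about (403,438) is centred over the dish, whose centre is (405,442), so I'll lower it and release.

Call:
{"api": "jog_arm", "payload": {"targets": [[[0,0,0,0,0,0,0.1],[0,0,-0.002,0,0,0,0.1],[0,0,-0.0035,0,0,0,0.1],[0,0,-0.005,0,0,0,0.1],[0,0,-0.005,0,0,0,0.1],[0,0,-0.005,0,0,0,0.4],[0,0,-0.005,0,0,0,0.5],[0,0,-0.005,0,0,0,0.6],[0,0,-0.005,0,0,0,0.7],[0,0,-0.005,0,0,0,0.8]]]}}

```text
time_s: 20.4
tool_pos: [0.604, 0.2145, 0.0485]
eef_rot: [-3.142, -0.0, 2.858]
wrist_force: [-0.3, -0.3, -0.9]
width: 0.0718
gripper_force: 0.0
```

Call:
{"api": "jog_arm", "payload": {"targets": [[[0,0,0.02,0,0,0,1],[0,0,0.05,0,0,0,1],[0,0,0.08,0,0,0,1],[-0.012,-0.025,0.088,0,0,0,1],[-0.034,-0.07,0.088,0,0,0,1],[-0.056,-0.116,0.088,0,0,0,1],[-0.078,-0.162,0.088,0,0,0,1],[-0.1,-0.208,0.088,0,0,0,1],[-0.122,-0.254,0.088,0,0,0,1],[-0.143,-0.297,0.088,0,0,0,1]]]}}

```text
time_s: 21.65
tool_pos: [0.4607, -0.084, 0.138]
eef_rot: [3.141, 0.002, 2.858]
wrist_force: [0.4, -0.5, 0.7]
width: 0.092
gripper_force: 0.0
```

Call:
{"api": "jog_arm", "payload": {"targets": [[[-0.02,-0.041,0,0,0,0,1],[-0.041,-0.085,0,0,0,0,1],[-0.062,-0.129,0,0,0,0,1],[-0.08,-0.166,0,0,0,0,1],[-0.09,-0.1865,0,0,0,0,1],[-0.09,-0.1865,0,0,0,0,1],[-0.09,-0.1865,-0.02,0,0,0,1],[-0.09,-0.1865,-0.05,0,0,0,1],[-0.09,-0.1865,-0.08,0,0,0,1],[-0.09,-0.1865,-0.092,0,0,0,1]]]}}

```text
time_s: 22.9
tool_pos: [0.371, -0.2679, 0.0439]
eef_rot: [3.141, -0.001, 2.858]
wrist_force: [-0.2, 0.3, 0.6]
width: 0.0923
gripper_force: 0.0
```

Call:
{"api": "jog_arm", "payload": {"targets": [[[0,0,0,0,0,0,0.8],[0,0,0,0,0,0,0.6],[0,0,0,0,0,0,0.4],[0,0,0,0,0,0,0.1],[0,0,0,0,0,0,0.1],[0,0,0,0,0,0,0.1],[0,0,0,0,0,0,0.1],[0,0,0,0,0,0,0.1],[0,0,0,0,0,0,0.1],[0,0,0,0,0,0,0.1]]]}}

```text
time_s: 24.15
tool_pos: [0.3711, -0.2692, 0.0447]
eef_rot: [-3.141, 0.0, 2.858]
wrist_force: [-2.3, -1.8, 5.0]
width: 0.036
gripper_force: 20.0
```

Call:
{"api": "jog_arm", "payload": {"targets": [[[0,0,0,0,0,0,0.1],[0,0,0,0,0,0,0.1],[0,0,0,0,0,0,0.1],[0,0,0.005,0,0,0,0.1],[0,0,0.015,0,0,0,0.1],[0,0,0.025,0,0,0,0.1],[0,0,0.03,0,0,0,0.1],[0,0,0.03,0,0,0,0.1],[0,0,0.03,0,0,0,0.1],[0,0,0.03,0,0,0,0.1]]]}}

```text
time_s: 25.4
tool_pos: [0.3708, -0.2689, 0.0743]
eef_rot: [3.141, -0.001, 2.858]
wrist_force: [0.7, -0.6, 0.1]
width: 0.0356
gripper_force: 20.0
```

```bash
python3 look.py side r1 220 460 100 280
```

```text
(no output)
```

View pics/r1.png

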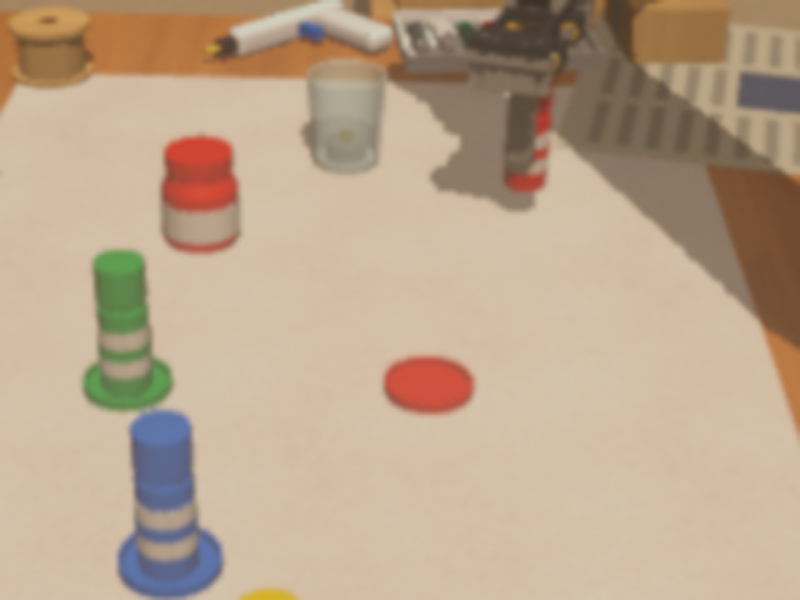

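The blue bottle stands in its dish at (170,555) in the crop, and the red one is held upright at (528,140). The red dish is at (429,384).

Call:
{"api": "jog_arm", "payload": {"targets": [[[0.005,0.017,0.005,0,0,0,0.1],[0.016,0.055,0.01,0,0,0,0.1],[0.03,0.104,0.01,0,0,0,0.1],[0.044,0.153,0.01,0,0,0,0.1],[0.058,0.202,0.01,0,0,0,0.1],[0.071,0.247,0.01,0,0,0,0.1],[0.08,0.2785,0.005,0,0,0,0.1],[0.08,0.2785,-0.005,0,0,0,0.1],[0.08,0.2785,-0.015,0,0,0,0.1],[0.08,0.2785,-0.02,0,0,0,0.1]]]}}

```text
time_s: 26.7
tool_pos: [0.4501, 0.0089, 0.0538]
eef_rot: [-3.141, -0.001, 2.857]
wrist_force: [0.2, 0.8, -1.9]
width: 0.0355
gripper_force: 20.0
```

```bash
python3 look.py side r2 270 430 140 260
```

```text
(no output)
```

View pics/r2.png

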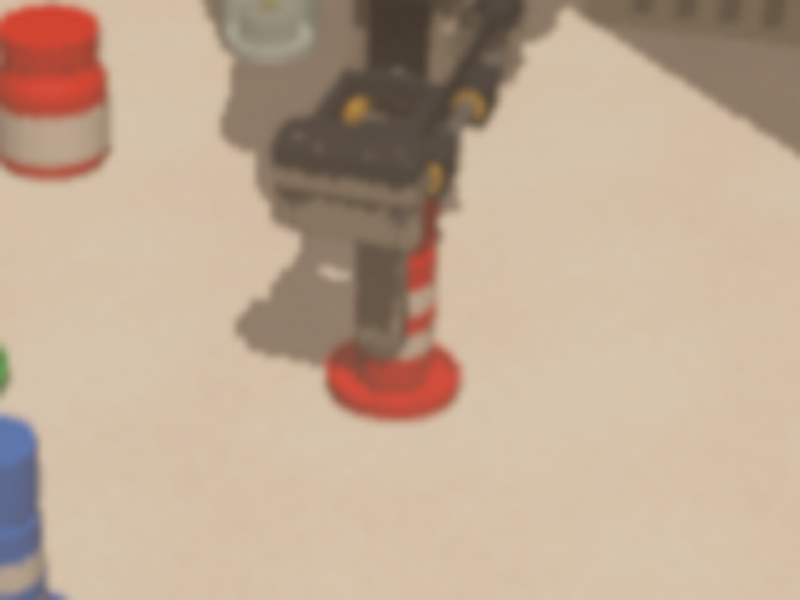

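The red base at about (397,370) is over the dish centre at (394,378). I'll nudge it 2 mm toward +y, lower, release and retreat upward.

Call:
{"api": "jog_arm", "payload": {"targets": [[[0,0.001,0,0,0,0,0.1],[0,0.002,-0.002,0,0,0,0.1],[0,0.002,-0.004,0,0,0,0.1],[0,0.002,-0.006,0,0,0,0.1],[0,0.002,-0.006,0,0,0,0.1],[0,0.002,-0.006,0,0,0,0.4],[0,0.002,-0.006,0,0,0,0.5],[0,0.002,-0.006,0,0,0,0.6],[0,0.002,-0.006,0,0,0,0.7],[0,0.002,-0.006,0,0,0,0.8]]]}}

```text
time_s: 28.0
tool_pos: [0.451, 0.0115, 0.0486]
eef_rot: [-3.142, -0.0, 2.858]
wrist_force: [-0.8, -0.1, -0.5]
width: 0.0719
gripper_force: 0.0
```

Call:
{"api": "jog_arm", "payload": {"targets": [[[0,0,0.01,0,0,0,1],[0,0,0.035,0,0,0,1],[0,0,0.07,0,0,0,1],[0,0,0.11,0,0,0,1],[0,0,0.16,0,0,0,1],[-0.02,0,0.2,0,0,0,1],[-0.05,-0.02,0.21,0,0,0,1],[-0.08,-0.05,0.21,0,0,0,1],[-0.1,-0.08,0.21,0,0,0,1],[-0.1,-0.08,0.21,0,0,0,1]]]}}

```text
time_s: 29.25
tool_pos: [0.3498, -0.0696, 0.2592]
eef_rot: [-3.141, 0.001, 2.855]
wrist_force: [0.2, -0.2, -0.4]
width: 0.0916
gripper_force: 0.0
```

```bash
python3 look.py side fin 180 460 100 370
python3 - <<'E'
from station import *; print(observe()["tool_pos"])
E
```

```text
[ 0.35072582 -0.06892841  0.25924232]
```

View pics/fin.png

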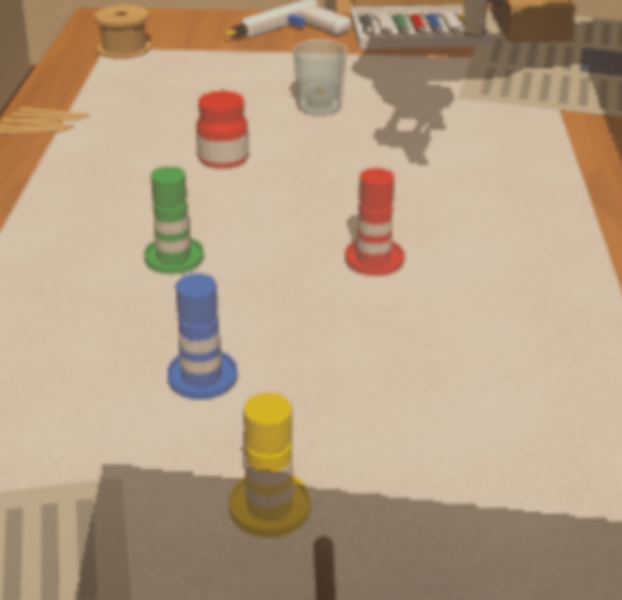

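All four bottles stand upright in their own dishes: green (174,253), red (375,255), blue (203,372) and yellow (270,502) in the crop. The jar and glass are in place and the gripper is clear.

```bash
python3 -c "
from station import *; print(finish_job())"
```

```text
the job is handed in; nothing more can be done
None
```

All four paint bottles stand upright in the drip dishes of their own colours, the red jar and candle glass were not touched, and the job was handed in after about 29 s of robot time.

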